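# Lay the bobbin tin flat, hook the cover into the notions box and fasten it

## Robot

A 6-joint arm with a two-finger parallel gripper is mounted at the origin on the work surface. World frame = base frame: x ahead of the robot, y to its left, z up, the work surface at z = 0. Lengths are in m, angles in degrees, forces in N, time in s.
With the tool pointing down it reaches from about 0.4 to 0.825 m from the base axis. Payload 7 kg.
Tool frame: the origin (TCP) lies on the front face of the gripper's body, between the roots of the fingers; the fingertips stand 66 mm ahead of it and the grasp point (between the pads) lies 47 mm ahead of it; z points along the fingers, y is the line along which they close (so a half turn about z gives the same grasp; the last joint's range is limited). The gripper opens to 88 mm and grips with 3 to 60 N. Pads are 19 mm wide; open, the fingers measure 130 mm over their backs; the gripper's body (78 mm by 193 mm) begins 47 mm behind the grasp point.
Start: joints at [83.371, 20.546, 0.682, 0, -70.136, -16.507], TCP at [0.265, 0.621, 0.292] pointing down, gripper open.
Joint ranges: [-176.03, 176.03], [-82.01, 121.73], [-58.28, 71.71], [-173.87, 95.51], [-174.79, -0.11], [-173.66, 173.66]. Speed limits (degrees/s): [136.94, 136.94, 172.46, 180, 180, 180].

## Interface

Orientations are given as [roll, pitch, yaw] about the fixed x, y, z axes, in that order (R = Rz(yaw) Ry(pitch) Rx(roll)).
In Python, from plant import ctrl gives the robot as it stands.
- The arm moves only by the tool send_rows, never from a script. Its argument "deltas" is a list of rows, each a list of 2 entries, a list of its own where there are three numbers: the shift along the tool's x, y, z each as a share of 800 mm, from -1 to 1, then the turn about the tool's z as a share of 90 degrees, from -1 to 1. A call has exactly 5 rows; each row is the pose to reach, as a shift and turn from the pose commanded when the call began, along the tool's axes at that moment; what a row does not reach only later rows make up. A row lasts 1/12 s, in which the tool goes at most 41.7 mm and 7.16 degrees, less where a joint would pass 70% of its speed; a pose out of reach is approached as far as the arm can. A call with a number of a shift or a turn outside -1 to 1 is refused whole. A call with a gripper value outside its range is refused whole. "gripper" is the opening, from 0 (shut) to 1 (fully open), set as the call begins (left out, the last holds). The fingers move at their own pace and stop on an object; the grip force is fixed at half the most. Time passes only in rows, so rows that repeat a pose let the fingers close, or fill a call up. It gives the time, the measured TCP pose, the force, the opening and the grip force at its end, in the units of the state.
- ctrl.get_obs(): the state, without advancing time (a new reading comes with each control period).
- ctrl.snapshot(name): name is "scene" or "top" or "wrist"; returns a dict with "color" (480x640x3 uint8, red, green, blue), "vertical_fov" (degrees; the focal length in pixels is half the picture's height over the tangent of half this angle, whatever the lens; pixels are square), "cx", "cy" (the principal point, pixels), "k1" (the pictures are not rectified: a ray, as slopes to the right and down, at radius r is drawn at 1 + k1 r^2 times it, then the intrinsics apply), "rvec" (rotation vector, rad) and "tvec" (3), from world to camera coordinates, as OpenCV has them. Camera axes: x right, y down, z forward; pixel columns grow to the right and rows downward; lengths in m; the calibration is good to about 2 mm. A picture is of the moment at which its call begins. There is no depth.
- ctrl.close_job(): hands the job in; it is judged then, once.
Trained networks look in a picture, given as the dict that the camera call returned (one of the last four; its "shot" number tells which), for a name from the list of things; names that differ only in an ending like _2 or _b are one class to them, and where a whole thing is asked for, a point or a joint stands for the part that bears it (a point fixed in the world has none). Each returns a list of dicts, best first, with "conf" (0 to 1); they miss things now and then, are a little off and sometimes report something else, mostly with a low value. They report only what shows in the picture. A call takes as long as a camera call. They do not tell look-alikes from the thing itself.
- ctrl.boxes_of(picture, thing): "xy" ([column, row] as shares, 0 to 1, of the picture: columns of its width, rows of its height, amid what is visible of it).
- ctrl.cut_out(picture, thing): "pixels" (480x640 bool, what is visible of it) and "xy" ([column, row] as shares, 0 to 1, of the picture: columns of its width, rows of its height, amid what is visible of it).
The state is a dict: "clock": time; "joint_pos": joint angles; "qvel": joint speeds; "tau": joint torques, N m; "tool_pos": TCP position; "orientation": TCP orientation; "force": force on the tool from outside, world axes, zero at the start; "moment": the same for the moment, N m; "opening": finger opening in m; "gripper_force": force on a finger pad.
Only numpy, scipy, OpenCV 4.12 (cv2) and the standard library are available. Lean on these libraries where they do the work, as an engineer would, in place of code of your own. Each camera call takes 0.05 s, during which the arm holds its last target. There are 200 camera calls.

## Task

Shut the notions box and fasten it. First tip the bobbin tin standing inside over, a quarter turn away from its raised disc, so that it lies flat on the box's floor, disc upwards; then take the wooden cover from its sloping rest by the handle, hook its low edge, the cover still tilted, under the box's lip, and lower it in hand, without letting it drop, until it lies level and fully home inside the rim. Last, swing the turn-button on the far wall inwards until it points straight over the cover, and leave the spool, the jar and the steel pattern weight where they stand.

Things in the scene. Friction and masses are not known exactly. Their poses are not given: they have to be found in the camera images.
- box: Fixed open dark wooden box, outside 186 (x) x 156 (y) mm, origin under its centre on the table, x away from the robot (turned up to 0.25 rad). Inside 166 x 136 mm, walls 10 mm, floor 8 mm above the table. Far (+x) and side walls rise to 64 mm. Along both y sides runs a ledge 8 mm wide, top 56 mm above the table, on which the cover rests when home.
- box_lip (a point): Middle of the inner lower edge of the fixed lip on the box's near (-x, robot side) wall, 71 mm from the box's origin towards -x, 70 mm above the table; box's axes. The lip runs the full width, is 6 mm thick (top 76 mm), overhangs the inside by 12 mm, and leaves 14 mm above the ledges. Only 154 mm is open from here to the far wall, so the cover cannot drop in flat.
- box_seat (a point): Centre of the cover's underside when home (level, on the ledges): on the box's centre, 56 mm above the table; box's axes. Play 3 mm each way in x, 4 mm in y. The way in: cover tilted about 25 deg, low edge on the ledges under the lip until within some 5 mm of the near wall, then the other edge swings down inside the far wall.
- rest: Fixed light wooden sloping rest, 180 (x) x 110 (y) mm foot, its upper face sloping 30 deg up away from the robot (up towards its own +x), with a stop at the low end that stands 12 mm square to the slope; origin under its centre on the table, x away from the robot. The cover lies on it.
- cover: Loose plywood cover, 160 (x) x 128 (y) x 6 mm, about 0.16 kg; origin at the centre of its underside, z out of its handle side, x from its low edge (-x, the one to hook) to its high edge. It starts on the rest, tilted 30 deg, low edge towards the robot. Across its middle stands a dark bar handle 14 mm thick (along x), 70 mm long (along y), rising 30 mm above the panel.
- cover_handle (a point): Grasp point on the bar handle, in the cover's middle: 24 mm above the cover's underside, 18 mm above the panel's top face and 12 mm below the bar's top. Axes as the cover's: grip across its x, tool along its -z, so tilted 30 deg at the start.
- cover_edge (a point): Middle of the cover's low edge (x = -80 mm, half-way through the 6 mm thickness); axes as the cover's.
- tin: Loose aluminium tin, 34 (x) x 50 (y) x 90 (z) mm, about 0.14 kg, standing on end in the box near the lip, top 98 mm above the table; origin at the centre of that end. A raised dark disc (30 mm across, 2 mm high, 50 mm up) marks its -x face, which looks to the lip and robot. Pushed near its top along its +x it tips over and falls flat, its -x axis then up.
- tin_mid (a point): Centre of the tin (half-way up its 90 mm); axes as the tin's.
- spool_mid (a point): Centre of a loose wooden spool, 48 mm across, 60 mm high, standing between the box and the rest; to be left alone.
- jar_mid (a point): Centre of a loose clear jar with a steel cap, 54 mm across, 70 mm high, standing between the box and the rest; to be left alone.
- block_mid (a point): Centre of a loose dark steel pattern weight, 50 x 40 x 30 mm, lying between the box and the rest; to be left alone.
- button (a joint): Angle of the wooden turn-button on top of the box's far wall (rad). 0: its arm lies along the wall to the box's +y; it grows as the arm swings inwards; 1.57: it points along the box's -x, over the cover's far edge. Range -0.5 to 1.6, starts between -0.45 and -0.05 (swung outwards, clear of the cover's way); it needs about 1 N at the nub and stays where left.
- button_nub (a point): Grip height of the brass nub standing upright near the end of the turn-button's arm: 10 mm across, top 10 mm above this point, the arm's top face 19 mm below it, 90 mm above the table. 32 mm from the pivot. Pinch or push it round the pivot. The arm is 12 mm wide, 6 mm thick, and its end is 42 mm from the pivot.
- button_pivot (a point): The turn-button's vertical pivot axis, on the box's centre line 89 mm from its origin towards +x, at the arm's underside, 65 mm above the table; box's axes. The cover's top, when home, lies 3 mm below the arm.
There are look-alikes about, which are no part of the job. Several things have the shape of the cover; the one meant has the colours described above.

How it is judged:
By the outcome, as a careful person would: the job done as asked, in the order asked, and still so for the second after the job is handed in, with the robot touching nothing.
It also fails if it takes over 62 s, if anything falls off the work surface, if the arm or the gripper's body presses on something with over 40 N, if the wrist force passes 120 N, or if a joint passes its speed limit or range.

## Working session

There is one attempt and no reset: what is moved stays moved. The work goes in short steps, Python scripts to look and compute and a tool call to move; the robot and the scene stay as the last step left them, time stands still between calls to the robot, and variables do not carry over. Pictures are saved under pics/ and viewed, at most 10 in all, crops included, and the job is handed in when it is done.

Besides the shell and the picture viewer there is one more tool, called after "Request:" as name([rows], argument=value, ...), one row to a line, values as JSON. send_rows: Moves the arm, as the interface text tells. Shift numbers are shares of 800 mm and turn numbers shares of 90 degrees, none past 1 either way. Its arguments: {"type":"object","properties":{"deltas":{"type":"array","items":{"type":"array"}},"gripper":{"type":"number"}},"required":["deltas"]}

```bash
mkdir -p pics; ls
cat > h.py <<'E'
import numpy as np, cv2
from plant import ctrl
def K(s):
    f=240/np.tan(np.radians(s["vertical_fov"]/2)); return f
def ray(s,u,v):
    f=K(s); d=np.array([(u-s["cx"])/f,(v-s["cy"])/f]); p=d.copy()
    for _ in range(30): p=d/(1+s["k1"]*(p@p))
    R=cv2.Rodrigues(np.array(s["rvec"],float))[0]; t=np.array(s["tvec"],float).ravel()
    return -R.T@t, R.T@np.array([p[0],p[1],1.])
def atz(s,u,v,z):
    o,d=ray(s,u,v); return o+d*(z-o[2])/d[2]
def proj(s,P):
    R=cv2.Rodrigues(np.array(s["rvec"],float))[0]; c=np.atleast_2d(P)@R.T+np.array(s["tvec"],float).ravel()
    p=c[:,:2]/c[:,2:]; r2=(p**2).sum(1,keepdims=True); p=p*(1+s["k1"]*r2)
    return p*K(s)+[s["cx"],s["cy"]]
def tri(a,b):
    (o1,d1),(o2,d2)=ray(*a),ray(*b); A=np.array([[d1@d1,-d1@d2],[d1@d2,-d2@d2]]); w=o2-o1
    l,m=np.linalg.solve(A,[d1@w,d2@w]); p,q=o1+l*d1,o2+m*d2; return (p+q)/2,np.linalg.norm(p-q)
def save(s,n,crop=None,k=1):
    im=s["color"][:,:,::-1]
    if crop: x0,y0,x1,y1=crop; im=im[y0:y1,x0:x1]
    cv2.imwrite("pics/"+n+".png",cv2.resize(im,None,fx=k,fy=k,interpolation=cv2.INTER_CUBIC))
E
python3 - <<'E'
from h import *
import pickle
S={n:ctrl.snapshot(n) for n in("scene","top")}
im=np.hstack([cv2.resize(S[n]["color"],(400,300)) for n in S])
for n in S:
    save(S[n],n+"0")
    for t in["box","rest","cover","cover_handle","tin","spool_mid","jar_mid","block_mid","button","button_nub"]:
        print(n,t,[(round(d["conf"],2),np.round(np.array(d["xy"])*[640,480]).tolist()) for d in ctrl.boxes_of(S[n],t)])
pickle.dump(S,open("s0.pkl","wb"))
print({k:ctrl.get_obs()[k] for k in("clock","tool_pos","orientation","opening")})
E
```

```text
pics
scene box [(0.81, [452.0, 174.0])]
scene rest [(0.62, [338.0, 260.0])]
scene cover [(0.85, [121.0, 298.0]), (0.82, [329.0, 231.0])]
scene cover_handle [(0.92, [329.0, 233.0]), (0.58, [118.0, 298.0])]
scene tin [(0.86, [439.0, 157.0]), (0.49, [328.0, 231.0])]
scene spool_mid [(0.84, [383.0, 204.0]), (0.65, [452.0, 169.0])]
scene jar_mid [(0.59, [436.0, 258.0])]
scene block_mid [(0.61, [410.0, 233.0])]
scene button [(0.53, [490.0, 176.0])]
scene button_nub [(0.35, [337.0, 258.0])]
top box [(0.96, [189.0, 251.0])]
top rest [(0.74, [329.0, 218.0])]
top cover [(0.79, [490.0, 307.0]), (0.76, [329.0, 249.0])]
top cover_handle [(0.83, [326.0, 248.0]), (0.7, [484.0, 305.0])]
top tin [(0.93, [194.0, 271.0]), (0.35, [170.0, 220.0]), (0.25, [267.0, 224.0])]
top spool_mid [(0.7, [264.0, 257.0])]
top jar_mid [(0.63, [266.0, 188.0])]
top block_mid [(0.61, [266.0, 223.0])]
top button [(0.46, [173.0, 220.0])]
top button_nub []
{'clock': 1.1, 'tool_pos': array([0.26522572, 0.62068243, 0.29217773]), 'orientation': array([-1.79999082e+02,  1.01466515e-03, -2.31377832e+01]), 'opening': 0.08745723518644553}
```

View pics/top0.png

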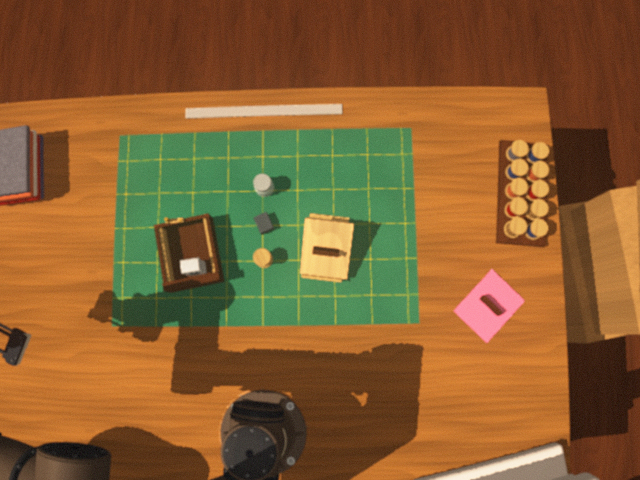

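View pics/scene0.png

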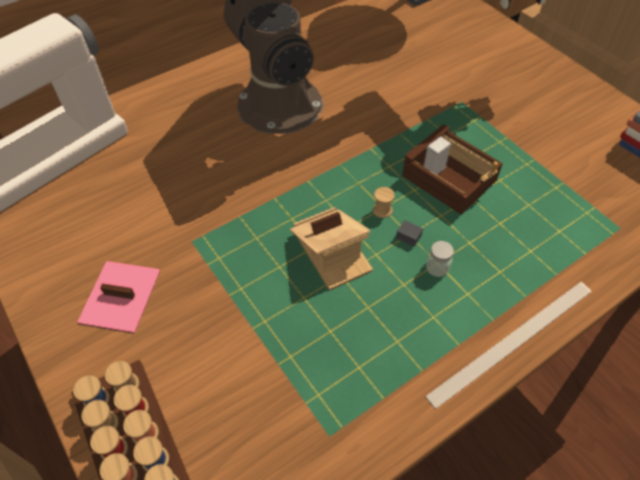

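```bash
cat >> h.py <<'E'
from scipy.optimize import minimize
def Rz(a): c,s=np.cos(a),np.sin(a); return np.array([[c,-s,0],[s,c,0],[0,0,1]])
def Ry(a): c,s=np.cos(a),np.sin(a); return np.array([[c,0,s],[0,1,0],[-s,0,c]])
def boxpts(x0,x1,y0,y1,z0,z1): return np.array([[x,y,z] for x in(x0,x1) for y in(y0,y1) for z in(z0,z1)])
def hullmask(p,k=4):
    m=np.zeros((480*k,640*k),np.uint8); cv2.fillConvexPoly(m,cv2.convexHull(np.round(p*k).astype(np.int32)),1); return m
def maskof(s,t,near,filled=True):
    ds=[d for d in ctrl.cut_out(s,t) if np.hypot(*(np.array(d["xy"])*[640,480]-near))<40]
    if not ds: return None
    m=ds[0]["pixels"].astype(np.uint8)
    n,l,st,_=cv2.connectedComponentsWithStats(m); m=(l==1+np.argmax(st[1:,4])).astype(np.uint8)
    return m
def fit(views,pts,x0,dof=3):
    # views: list of (snap,mask); pts model pts; x=(x,y,yaw) hull IoU
    H=[]
    for s,m in views:
        ys,xs=np.nonzero(m); c=np.c_[xs,ys].astype(np.float32)
        c=np.vstack([c+[a,b] for a in(-.5,.5) for b in(-.5,.5)])
        H.append((s,hullmask(c)))
    def cost(x):
        P=pts@Rz(x[2]).T+[x[0],x[1],0]; e=0
        for s,h in H:
            q=hullmask(proj(s,P)); e+=1-(h&q).sum()/(h|q).sum()
        return e/len(H)
    sim=np.array([x0]+[np.array(x0)+d for d in np.diag([.02,.02,.15])])
    r=minimize(cost,x0,method="Nelder-Mead",options=dict(initial_simplex=sim,xatol=1e-4,fatol=1e-5,maxiter=300))
    return r.x,r.fun
BOX=np.vstack([boxpts(-.093,.093,-.078,.078,0,.064),boxpts(-.093,-.059,-.078,.078,.07,.076)])
COV=boxpts(-.08,.08,-.064,.064,0,.006)
E
python3 - <<'E'
from h import *
S={n:ctrl.snapshot(n) for n in("scene","top","wrist")}
save(S["wrist"],"wrist0")
c=atz(S["top"],189,251,.05); r=atz(S["top"],329,249,.05); print(c,r)
N={"scene":(452,174),"top":(189,251)}
vs={n:(S[n],maskof(S[n],"box",N[n])) for n in N}
print([ (n,v[1].sum()) for n,v in vs.items() if v[1] is not None])
for v in([vs["top"]],[vs["scene"]],list(vs.values())): print(fit(v,BOX,[c[0],c[1],0.1]))
C=COV@Ry(-np.radians(30)).T+[0,0,.06]
N={"scene":(329,231),"top":(329,249)}
vs=[(S[n],maskof(S[n],"cover",N[n])) for n in N]
for z in(.06,.07,.08):
  C=COV@Ry(-np.radians(30)).T+[0,0,z]
  print(z,[fit(v,C,[r[0],r[1],0.]) for v in(vs[:1],vs[1:],vs)])
for t in("spool_mid","jar_mid","block_mid","tin"):
  a,b=[ctrl.boxes_of(S[n],t)[0]["xy"]*np.array([640,480]) for n in N]
  print(t,tri((S["scene"],*a),(S["top"],*b)))
for t in("box","tin","cover","button_nub","button"):
  print(t,[(d["conf"],d["xy"]*np.array([640,480])) for d in ctrl.boxes_of(S["wrist"],t)])
x0,y0=270,200
save(S["top"],"covercrop",(280,190,540,360),3)
E
```

```text
[0.49530797 0.19493996 0.05      ] [ 0.49434333 -0.1871844   0.05      ]
[('scene', np.uint64(4402)), ('top', np.uint64(4015))]
(array([0.49251732, 0.19861108, 0.18638384]), np.float64(0.056527957501872894))
(array([0.48891811, 0.1995002 , 0.19138596]), np.float64(0.021103205710279238))
(array([0.48996541, 0.19933075, 0.1964483 ]), np.float64(0.042139120402130914))
0.06 [(array([ 0.48905045, -0.17571105, -0.1297037 ]), np.float64(0.02839467005076146)), (array([ 0.49519381, -0.17762833, -0.13137251]), np.float64(0.04954905771624485)), (array([ 0.48929735, -0.1764983 , -0.12565973]), np.float64(0.06734803918697019))]
0.07 [(array([ 0.49493357, -0.18029721, -0.14124511]), np.float64(0.022701403819400556)), (array([ 0.49488033, -0.17831926, -0.12903676]), np.float64(0.03941659944624909)), (array([ 0.49518833, -0.18021342, -0.1292198 ]), np.float64(0.03440896985769637))]
0.08 [(array([ 0.50129941, -0.1847123 , -0.14424325]), np.float64(0.025155065472088234)), (array([ 0.49305223, -0.17805097, -0.12859567]), np.float64(0.028800940438871492)), (array([ 0.50120169, -0.18155227, -0.16248992]), np.float64(0.09757469662437096))]
spool_mid (array([ 0.47305036, -0.00048418,  0.02305729]), np.float64(0.004182350809488474))
jar_mid (array([ 0.67738564, -0.00909752,  0.03064953]), np.float64(0.006357537537378594))
block_mid (array([ 0.57526885, -0.00959245,  0.0100749 ]), np.float64(0.007507357840911904))
tin (array([0.44895266, 0.18556672, 0.04977157]), np.float64(0.006048231347765819))
box []
tin []
cover []
button_nub []
button []
```

View pics/wrist0.png

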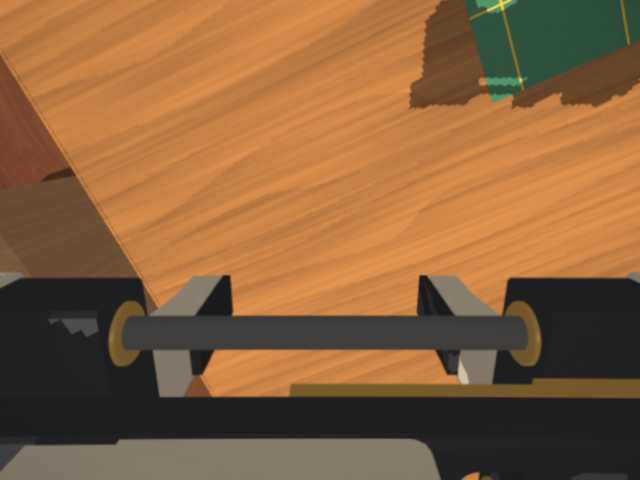

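View pics/covercrop.png

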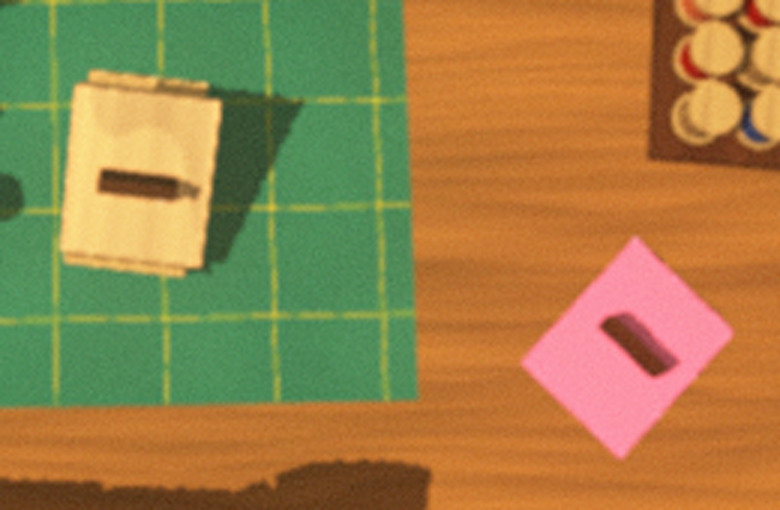

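```bash
cat >> h.py <<'E'
def go(p,yaw,frm=None):
    o=ctrl.get_obs(); 
    P,y=(o["tool_pos"],o["orientation"][2]) if frm is None else frm
    R=Rz(np.radians(y))@np.diag([1,-1,-1]); d=R.T@(np.array(p)-P)
    dy=-((yaw-y+180)%360-180)
    print("shift",np.round(d/.8,4).tolist(),"turn",round(dy/90,4),"| mm",np.round(d*1e3,1),"deg",round(dy,2)); return (np.array(p),yaw)
def st():
    o=ctrl.get_obs(); print({k:np.round(o[k],4).tolist() for k in("clock","tool_pos","orientation","force","opening","gripper_force")})
E
python3 - <<'E'
from h import *
s=ctrl.snapshot("wrist"); o=ctrl.get_obs()
R=Rz(np.radians(o["orientation"][2]))@np.diag([1,-1,-1])
C,d=ray(s,320,240); print("cam in tool",R.T@(C-o["tool_pos"]),"axis",R.T@d,s["vertical_fov"])
f=(o["tool_pos"],o["orientation"][2])
f=go([.39,.45,.29],11,f); go([.40,.18,.29],11,f)
E
```

```text
cam in tool [ 0.07501541  0.00083702 -0.09402741] axis [-0.2969793  -0.01118213  0.95506301] 66.56365656866
shift [0.2272, 0.1349, 0.0027] turn -0.3793 | mm [181.8 107.9   2.2] deg -34.14
shift [-0.0521, 0.3337, 0.0] turn 0.0 | mm [-41.7 266.9   0. ] deg 0
```

Request:
send_rows([
  [[0.227,0.135,0.0],-0.379],
  [[0.227,0.135,0.0],-0.379],
  [[0.227,0.135,0.0],-0.379],
  [[0.227,0.135,0.0],-0.379],
  [[0.227,0.135,0.0],-0.379],
], gripper=0)

```text
clock: 2.57
tool_pos: [0.3887, 0.4508, 0.2924]
orientation: [-180.0, -0.0, 11.4]
force: [0.1, 0.4, 0.0]
opening: 0.0597
gripper_force: 0.0
```

Request:
send_rows([
  [[-0.03,0.33,0.0],0],
  [[-0.03,0.33,0.0],0],
  [[-0.03,0.33,0.0],0],
  [[-0.03,0.33,0.0],0],
  [[-0.03,0.33,0.0],0],
])

```text
clock: 2.98
tool_pos: [0.4088, 0.2431, 0.2924]
orientation: [-180.0, -0.0, 11.0]
force: [1.7, -0.3, 0.6]
opening: 0.0263
gripper_force: 0.0
```

Run:
```python
from h import *
st()
s=ctrl.snapshot("wrist"); save(s,"wrist1")
import pickle; pickle.dump(s,open("w1.pkl","wb"))
for t in("box","tin","button_nub","button"):
  print(t,[(round(d["conf"],2),np.round(d["xy"]*np.array([640,480]))) for d in ctrl.boxes_of(s,t)])
```

```text
{'clock': 2.9833, 'tool_pos': [0.4088, 0.2431, 0.2924], 'orientation': [-179.9798, -0.0301, 10.9871], 'force': [1.6953, -0.289, 0.6077], 'opening': 0.0263, 'gripper_force': 0.0}
box [(0.73, array([390., 107.]))]
tin [(0.65, array([402., 188.]))]
button_nub [(0.62, array([382.,   5.])), (0.23, array([594., 190.]))]
button [(0.89, array([383.,   7.]))]
```

View pics/wrist1.png

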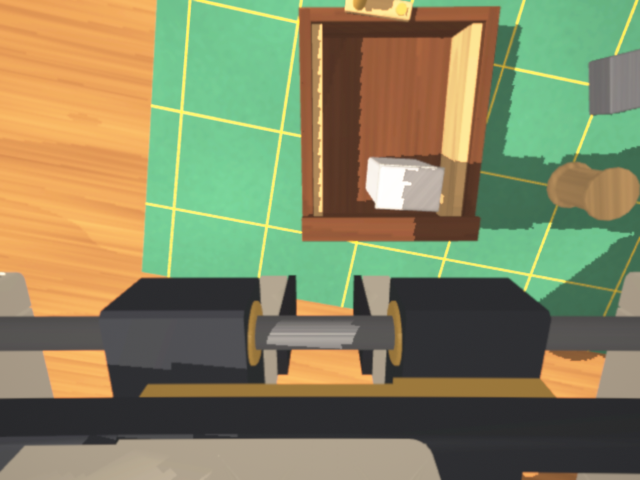

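Run:
```python
from h import *
from scipy.optimize import least_squares
s=ctrl.snapshot("wrist")
px=np.array([[300,9],[498,6],[303,241],[479,241],[302,217],[479,216]],float)
M=np.array([[.093,.078,.064],[.093,-.078,.064],[-.093,.078,.076],[-.093,-.078,.076],[-.071,.078,.076],[-.071,-.078,.076]])
f=lambda x:(proj(s,M@Rz(x[2]).T+[x[0],x[1],0])-px).ravel()
# refine corners w/ subpixel? simple LSQ
r=least_squares(f,[.49,.2,.19]); print(r.x,np.degrees(r.x[2]),np.round(r.fun,1)); B=r.x
def tobox(p): return Rz(-B[2])@(np.array(p)-[B[0],B[1],0])
T=boxpts(-.017,.017,-.025,.025,.008,.098)
m=maskof(s,"tin",(402,188)); t,c=fit([(s,m)],T,[.449,.186,.19]); print("tin",t,c,tobox([t[0],t[1],0]),t[2]-B[2])
print("tin px",m.nonzero()[1].min(),m.nonzero()[1].max(),m.nonzero()[0].min(),m.nonzero()[0].max())
n=atz(s,382,5,.1); print("nub",tobox(n))
save(s,"z1",(280,0,520,250),3)
```

```text
[0.48912266 0.20089677 0.19506888] 11.1766236445408 [-2.  -0.8  1.7  0.3 -0.5  0.5 -1.  -0.4 -0.1  0.5  1.9  0.5]Traceback (most recent call last):
  File "<stdin>", line 11, in <module>
  File "h.py", line 39, in fit
    ys,xs=np.nonzero(m); c=np.c_[xs,ys].astype(np.float32)
          ~~~~~~~~~~^^^
    return _wrapfunc(a, 'nonzero')
    return _wrapit(obj, method, *args, **kwds)
    result = getattr(arr, method)(*args, **kwds)
ValueError: Calling nonzero on 0d arrays is not allowed. Use np.atleast_1d(scalar).nonzero() instead.
```

Run:
```python
from h import *
from scipy.optimize import least_squares
import pickle
s=pickle.load(open("w1.pkl","rb")); s2=ctrl.snapshot("wrist")
print(np.abs(s["tvec"]-s2["tvec"]).max())
px=np.array([[300,9],[498,6],[303,241],[479,241],[302,217],[479,216]],float)
M=np.array([[.093,.078,.064],[.093,-.078,.064],[-.093,.078,.076],[-.093,-.078,.076],[-.071,.078,.076],[-.071,-.078,.076]])
f=lambda x:(proj(s,M@Rz(x[2]).T+[x[0],x[1],0])-px).ravel()
r=least_squares(f,[.49,.2,.19]); print(r.x,np.round(r.fun,1)); B=r.x; np.save("B.npy",B)
tobox=lambda p: Rz(-B[2])@(np.array(p)-[B[0],B[1],0])
T=boxpts(-.017,.017,-.025,.025,.008,.098)
im=s["color"].astype(int); m=((im.max(2)-im.min(2)<40)&(im.min(2)>120)).astype(np.uint8); m[:,:340]=0;m[:,455:]=0;m[:150]=0;m[216:]=0
n,l,q,_=cv2.connectedComponentsWithStats(m); m=(l==1+np.argmax(q[1:,4])).astype(np.uint8)
ys,xs=m.nonzero(); print(xs.min(),xs.max(),ys.min(),ys.max(),m.sum())
t,c=fit([(s,m)],T,[.449,.186,.19]); print("tin",t,c,tobox([t[0],t[1],0]),t[2]-B[2])
n=tobox(atz(s,382,5,.1)); print("nub",n)
p=B; w=lambda x,y,z:Rz(B[2])@np.array([x,y,z])+[B[0],B[1],0]
st()
# push pose: box frame start x=-0.085
tb=tobox([t[0],t[1],0])
f=go(w(-.095,tb[1],.20),np.degrees(B[2])); f=go(w(-.095,tb[1],.153),np.degrees(B[2]),f); go(w(-.02,tb[1],.153),np.degrees(B[2]),f)
```

```text
0.002528470869712973
[0.48858489 0.1989284  0.19622605] [-2.1 -0.9  1.8  0.2 -0.6  0.6 -0.9 -0.3 -0.1  0.6  1.9  0.6]
366 443 157 210 3551
tin [0.448676   0.1810965  0.15308477] 0.018326958257109616 [-0.04261969 -0.00970869  0.        ] -0.04314127799477521
nub [0.08469513 0.01796773 0.1       ]
{'clock': 3.3833, 'tool_pos': [0.409, 0.2461, 0.2921], 'orientation': [179.9959, 0.0024, 11.0303], 'force': [-0.5938, 0.0545, 0.744], 'opening': 0.0013, 'gripper_force': 0.0}
shift [-0.0324, 0.0895, 0.1151] turn -0.0024 | mm [-25.9  71.6  92.1] deg -0.21
shift [0.0, 0.0, 0.0588] turn -0.0 | mm [ 0.  0. 47.] deg -0.0
shift [0.0938, 0.0, 0.0] turn -0.0 | mm [75.  0.  0.] deg -0.0
```

Request:
send_rows([
  [[-0.032,0.09,0.115],0],
  [[-0.032,0.09,0.115],0],
  [[-0.032,0.09,0.115],0],
  [[-0.032,0.09,0.174],0],
  [[-0.032,0.09,0.174],0],
])

```text
clock: 3.8
tool_pos: [0.3949, 0.1672, 0.148]
orientation: [179.8, 0.4, 10.9]
force: [-1.1, -0.4, 0.4]
opening: 0.0001
gripper_force: 0.0
```

Request:
send_rows([
  [[0,0,0],0.015],
  [[0.01,0,0],0.015],
  [[0.02,0,0],0.015],
  [[0.03,0,0],0.015],
  [[0.04,0,0],0.015],
])

```text
clock: 4.22
tool_pos: [0.4308, 0.177, 0.1544]
orientation: [-179.9, -0.1, 9.7]
force: [-0.0, -0.6, 0.1]
opening: 0.0001
gripper_force: 0.2
```

Request:
send_rows([
  [[0.01,0,0],0],
  [[0.02,0,0],0],
  [[0.03,0,0],0],
  [[0.04,0,0],0],
  [[0.05,0,0],0],
])

```text
clock: 4.63
tool_pos: [0.4693, 0.1824, 0.1529]
orientation: [180.0, 0.0, 9.6]
force: [-0.2, 0.4, -0.8]
opening: 0.0002
gripper_force: 0.0
```

Request:
send_rows([
  [[0.01,0,0],0],
  [[0.01,0,0],0],
  [[0,0,-0.06],0],
  [[-0.05,0,-0.12],0],
  [[-0.08,0,-0.17],0],
], gripper=1)

```text
clock: 5.05
tool_pos: [0.4218, 0.174, 0.2626]
orientation: [179.9, 0.1, 9.6]
force: [0.1, 1.6, 1.1]
opening: 0.0282
gripper_force: 0.0
```

Run:
```python
from h import *
st()
s=ctrl.snapshot("wrist"); save(s,"wrist2")
import pickle; pickle.dump(s,open("w2.pkl","wb"))
```

```text
{'clock': 5.05, 'tool_pos': [0.4218, 0.174, 0.2626], 'orientation': [179.9008, 0.1326, 9.5569], 'force': [0.1355, 1.5762, 1.0763], 'opening': 0.0282, 'gripper_force': 0.0}
```

View pics/wrist2.png

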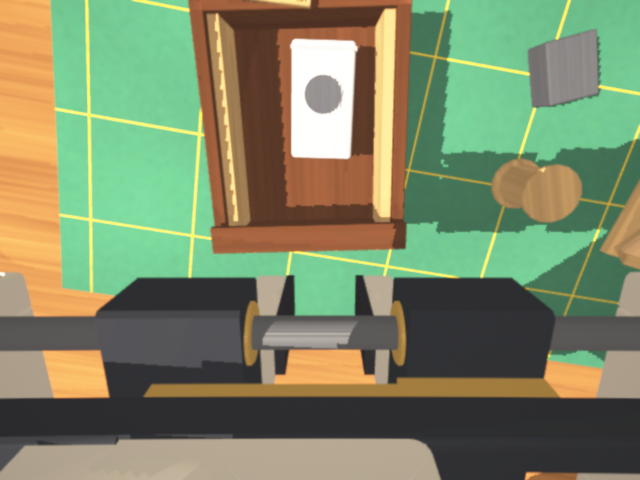

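Run:
```python
from h import *
f=go([.42,0,.31],0); go([.42,-.18,.32],-7.4,f)
```

```text
shift [-0.0373, 0.2142, -0.0498] turn 0.1067 | mm [-29.8 171.4 -39.8] deg 9.6
shift [0.0, 0.225, -0.0125] turn 0.0822 | mm [  0. 180. -10.] deg 7.4
```

Request:
send_rows([
  [[-0.037,0.214,-0.05],0.107],
  [[-0.037,0.214,-0.05],0.107],
  [[-0.037,0.214,-0.05],0.107],
  [[-0.037,0.214,-0.05],0.107],
  [[-0.037,0.214,-0.05],0.107],
])

```text
clock: 5.52
tool_pos: [0.4212, -0.0027, 0.3038]
orientation: [-180.0, -0.1, -0.1]
force: [0.6, -0.2, 0.2]
opening: 0.0657
gripper_force: 0.0
```

Request:
send_rows([
  [[0,0.225,-0.0125],0.082],
  [[0,0.225,-0.0125],0.082],
  [[0,0.225,-0.0125],0.082],
  [[0,0.225,-0.0125],0.082],
  [[0,0.225,-0.0125],0.082],
])

```text
clock: 5.93
tool_pos: [0.4212, -0.183, 0.3125]
orientation: [180.0, -0.0, -7.5]
force: [1.1, -0.7, 0.6]
opening: 0.0874
gripper_force: 0.0
```

Request:
send_rows([
  [[0,0,0],0],
  [[0,0,0],0],
  [[0,0,0],0],
  [[0,0,0],0],
  [[0,0,0],0],
])

```text
clock: 6.35
tool_pos: [0.422, -0.1783, 0.3124]
orientation: [-180.0, -0.0, -7.3]
force: [-0.1, 0.5, 0.2]
opening: 0.0875
gripper_force: 0.0
```

Run:
```python
from h import *
st()
s=ctrl.snapshot("wrist"); save(s,"wrist3")
import pickle; pickle.dump(s,open("w3.pkl","wb"))
for t in("cover","cover_handle","rest"):
  for d in ctrl.cut_out(s,t): 
    ys,xs=d["pixels"].nonzero(); print(t,round(d["conf"],2),np.round(d["xy"]*np.array([640,480])),xs.min(),xs.max(),ys.min(),ys.max())
```

```text
{'clock': 6.35, 'tool_pos': [0.422, -0.1783, 0.3124], 'orientation': [-179.9915, -0.0142, -7.2875], 'force': [-0.0783, 0.508, 0.1964], 'opening': 0.0875, 'gripper_force': 0.0}
cover 0.9 [315. 113.] 227 400 35 204
cover_handle 0.83 [316. 113.] 226 401 34 204
rest 0.78 [311.  33.] 235 381 23 213
rest 0.61 [131.  68.] 89 166 32 103
rest 0.39 [143. 171.] 109 184 149 201
```

View pics/wrist3.png

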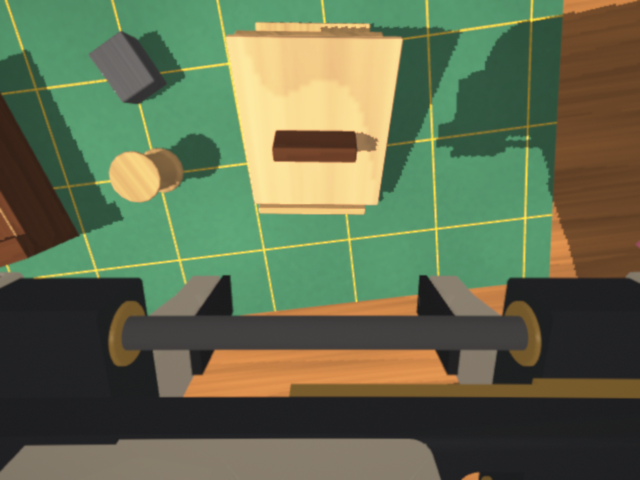

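Run:
```python
from h import *
from scipy.optimize import least_squares
import pickle
s=pickle.load(open("w3.pkl","rb"))
px=np.array([[227,36],[401,38],[253,205],[378,204],[274,147],[356,147],[274,161],[356,161]],float)
M=np.array([[.08,.064,.006],[.08,-.064,.006],[-.08,.064,.006],[-.08,-.064,.006],[.007,.035,.036],[.007,-.035,.036],[-.007,.035,.036],[-.007,-.035,.036]])
def pose(x,P): return P@(Rz(x[3])@Ry(-np.radians(30))).T+x[:3]
f=lambda x:(proj(s,pose(x,M))-px).ravel()
r=least_squares(f,[.495,-.18,.07,-.13]); print(r.x,np.round(r.fun,1)); np.save("C.npy",r.x)
C=r.x
g=pose(C,np.array([[0,0,.006+.023]]))[0]; print("grasp",g,"tip z",g[2]-.019)
f=go(g+[0,0,.15],np.degrees(C[3])); go(g+[0,0,.047],np.degrees(C[3]),f)
```

```text
[ 0.49294837 -0.18032173  0.06449633 -0.13419184] [-0.9  0.8  0.9  0.1  2.1 -2.5 -0.6 -0.8 -2.2 -0.   1.4  0.5 -0.6  0.3
  0.2  0.8]
grasp [ 0.47857872 -0.17838179  0.08961107] tip z 0.0706110651858199
shift [0.0701, -0.0093, 0.091] turn 0.0042 | mm [56.  -7.4 72.8] deg 0.37
shift [0.0, 0.0, 0.1288] turn -0.0 | mm [  0.   0. 103.] deg -0.0
```

Request:
send_rows([
  [[0.035,-0.005,0.04],0.004],
  [[0.07,-0.009,0.09],0.004],
  [[0.07,-0.009,0.14],0.004],
  [[0.07,-0.009,0.17],0.004],
  [[0.07,-0.009,0.17],0.004],
], gripper=1)

```text
clock: 6.97
tool_pos: [0.4753, -0.1786, 0.1704]
orientation: [180.0, 0.6, -7.8]
force: [-1.8, 0.6, 0.2]
opening: 0.0877
gripper_force: 0.0
```

Run:
```python
from h import *
st(); C=np.load("C.npy")
g=C[:3]+Rz(C[3])@Ry(-np.radians(30))@[0,0,.029]
go(g+[0,0,.049],np.degrees(C[3]))
s=ctrl.snapshot("wrist"); save(s,"wrist4")
```

```text
{'clock': 6.9667, 'tool_pos': [0.4753, -0.1786, 0.1704], 'orientation': [179.9846, 0.6059, -7.785], 'force': [-1.8128, 0.6498, 0.2286], 'opening': 0.0877, 'gripper_force': 0.0}
shift [0.0041, -0.0008, 0.0397] turn -0.0011 | mm [ 3.3 -0.6 31.8] deg -0.1
```

View pics/wrist4.png

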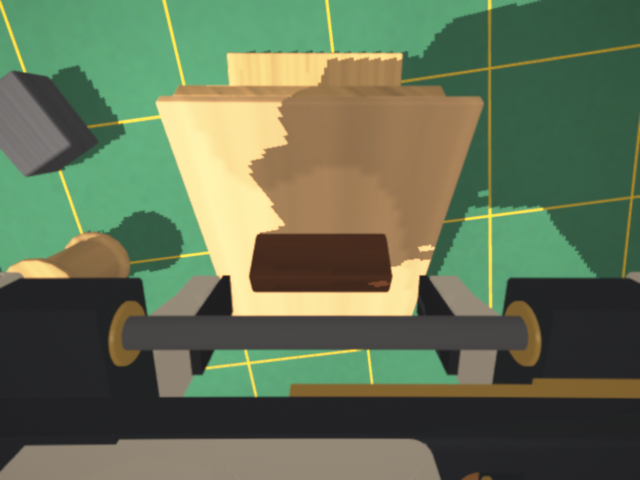

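Request:
send_rows([
  [[0.001,0,0.01],0],
  [[0.001,0,0.02],0],
  [[0.001,0,0.03],0],
  [[0.001,0,0.04],0],
  [[0.001,0,0.045],0],
])

```text
clock: 7.43
tool_pos: [0.479, -0.1793, 0.1399]
orientation: [-180.0, -0.0, -7.8]
force: [-0.0, 0.3, -0.4]
opening: 0.0872
gripper_force: 0.0
```

Request:
send_rows([
  [[0,0,0],0],
  [[0,0,0],0],
  [[0,0,0],0],
  [[0,0,0],0],
  [[0,0,0],0],
])

```text
clock: 7.85
tool_pos: [0.4794, -0.1794, 0.1406]
orientation: [-180.0, -0.0, -7.7]
force: [1.2, -0.4, -0.2]
opening: 0.0876
gripper_force: 0.0
```

Run:
```python
from h import *
st(); C=np.load("C.npy")
g=C[:3]+Rz(C[3])@Ry(-np.radians(30))@[0,0,.029]
go(g+[0,0,.049],np.degrees(C[3]))
```

```text
{'clock': 7.85, 'tool_pos': [0.4794, -0.1794, 0.1406], 'orientation': [-179.9959, -0.0355, -7.7452], 'force': [1.1869, -0.391, -0.2111], 'opening': 0.0876, 'gripper_force': 0.0}
shift [-0.0011, -0.0011, 0.0025] turn -0.0006 | mm [-0.9 -0.9  2. ] deg -0.06
```

Request:
send_rows([
  [[-0.001,-0.001,0.0025],0],
  [[-0.001,-0.001,0.0025],0],
  [[-0.001,-0.001,0.0025],0],
  [[-0.001,-0.001,0.0025],0],
  [[-0.001,-0.001,0.0025],0],
], gripper=0.4)

```text
clock: 8.27
tool_pos: [0.4784, -0.1784, 0.1383]
orientation: [-180.0, 0.0, -7.7]
force: [-0.8, 0.7, -0.1]
opening: 0.0699
gripper_force: 30.0
```

Request:
send_rows([
  [[0,0,0],0],
  [[0,0,0],0],
  [[0,0,0],0],
  [[0,0,0],0],
  [[0,0,0],0],
], gripper=0.4)

```text
clock: 8.68
tool_pos: [0.4784, -0.1784, 0.1383]
orientation: [-180.0, 0.0, -7.8]
force: [-0.9, 1.3, -0.2]
opening: 0.07
gripper_force: 30.0
```

Request:
send_rows([
  [[0,0,-0.005],0],
  [[0,0,-0.02],0],
  [[0,0,-0.04],0],
  [[0,0,-0.06],0],
  [[0,0,-0.08],0],
])

```text
clock: 9.1
tool_pos: [0.4784, -0.1785, 0.2032]
orientation: [180.0, 0.0, -7.7]
force: [-0.1, 0.2, -1.8]
opening: 0.0697
gripper_force: 30.0
```

Request:
send_rows([
  [[0,0,-0.02],0],
  [[0,0,-0.04],0],
  [[0,0,-0.06],0],
  [[0,0,-0.08],0],
  [[0,0,-0.08],0],
])

```text
clock: 9.52
tool_pos: [0.4799, -0.1788, 0.2698]
orientation: [180.0, -0.3, -7.7]
force: [0.4, 0.5, -0.5]
opening: 0.0697
gripper_force: 30.0
```

Run:
```python
from h import *
st()
S={n:ctrl.snapshot(n) for n in("scene","top","wrist")}
import pickle; pickle.dump(S,open("w5.pkl","wb"))
c=[cv2.resize(S["scene"]["color"][120:320,220:480],(480,369)),cv2.resize(S["wrist"]["color"],(320,240))]
im=np.zeros((369,800,3),np.uint8); im[:,:480]=c[0]; im[:240,480:]=c[1]
cv2.imwrite("pics/m5.png",im[:,:,::-1])
```

```text
{'clock': 9.5167, 'tool_pos': [0.4799, -0.1788, 0.2698], 'orientation': [179.9827, -0.3127, -7.7192], 'force': [0.4122, 0.509, -0.5172], 'opening': 0.0697, 'gripper_force': 29.9992}
```

View pics/m5.png

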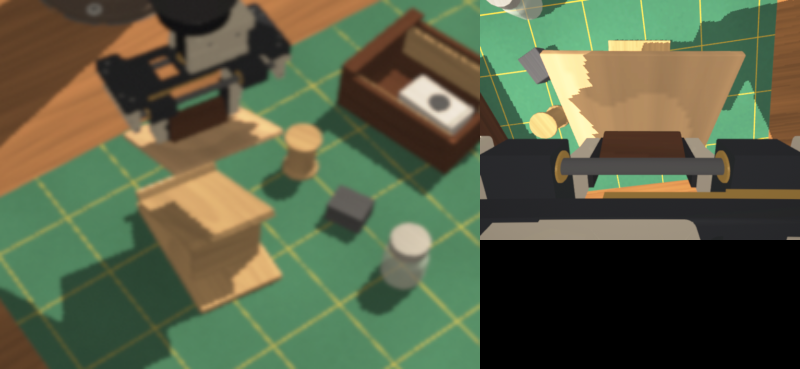

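```bash
cat >> h.py <<'E'
from scipy.optimize import least_squares
def heldfit(s,px,yaw,y=0):
    # px: far top-left, far top-right panel corners, bar base far edge L,R ; pose in tool-plan frame
    pass
E
python3 - <<'E'
from h import *
import pickle
s=ctrl.snapshot("wrist"); st()
d=ctrl.cut_out(s,"cover")
for k in d:
    m=k["pixels"].astype(np.uint8); ys,xs=m.nonzero(); print(k["conf"],xs.min(),xs.max(),ys.min(),ys.max())
    for r in range(ys.min(),min(ys.max(),300),12):
        q=xs[ys==r]; print(r,q.min(),q.max(),end="; ")
g=s["color"].astype(int).sum(2); print(); print("col320",[(r,int(g[r,340])) for r in range(230,300,3)])
print("row270",[(c,int(g[275,c])) for c in list(range(222,262,3))+list(range(385,420,3))])
E
```

```text
{'clock': 9.7167, 'tool_pos': [0.4779, -0.1784, 0.2655], 'orientation': [-179.9923, 0.0753, -7.7582], 'force': [-0.6486, -0.4553, -1.3292], 'opening': 0.07, 'gripper_force': 29.9991}
0.85 121 530 99 317
99 137 167; 111 121 530; 123 126 526; 135 131 520; 147 136 515; 159 141 511; 171 145 505; 183 151 501; 195 155 493; 207 162 487; 219 166 482; 231 172 477; 243 178 472; 255 183 467; 267 188 461; 279 193 455; 291 198 406; 0.4 0 54 185 290
185 0 0; 197 0 6; 209 0 14; 221 0 21; 233 0 28; 245 0 35; 257 0 43; 269 0 50; 281 26 48; 
col320 [(230, 414), (233, 414), (236, 412), (239, 415), (242, 412), (245, 414), (248, 412), (251, 411), (254, 410), (257, 409), (260, 407), (263, 177), (266, 164), (269, 161), (272, 162), (275, 159), (278, 160), (281, 158), (284, 159), (287, 159), (290, 159), (293, 156), (296, 154), (299, 149)]
row270 [(222, 649), (225, 646), (228, 643), (231, 536), (234, 433), (237, 430), (240, 412), (243, 236), (246, 176), (249, 164), (252, 161), (255, 163), (258, 163), (261, 164), (385, 160), (388, 159), (391, 163), (394, 160), (397, 161), (400, 158), (403, 184), (406, 229), (409, 414), (412, 424), (415, 420), (418, 413)]
```

Run:
```python
from h import *
s=ctrl.snapshot("wrist"); o=ctrl.get_obs(); yaw=np.radians(o["orientation"][2]); T=o["tool_pos"]
def P(x,M): return (M@Ry(-x[3]).T+[x[0],x[1],x[2]])@Rz(yaw).T+T
def f(x):
    q=proj(s,P(x,np.array([[.08,.064,.006],[.08,-.064,.006],[.007,0,.006]])))
    r=[q[0,0]-119,q[1,0]-532,(q[0,1]-106)*.5,(q[1,1]-106)*.5,q[2,1]-262]
    for sg,c in((1,193),(-1,455)):
        L=proj(s,P(x,np.c_[np.linspace(-.08,.08,60),np.full(60,.064*sg),np.full(60,.006)]))
        i=np.argsort(L[:,1]); r.append(np.interp(279,L[i,1],L[i,0])-c)
    return np.array(r)
for b in(106,102,110):
    r=least_squares(f,[0.01,0,-.075,.5]); break
print(r.x,np.degrees(r.x[3]),np.round(f(r.x),1))
g=(np.array([0,0,.029])@Ry(-r.x[3]).T+r.x[:3]); print("grasp rel tcp",g)
```

```text
[ 0.01347688 -0.00100224 -0.07126695  0.51504007] 29.50962215361012 [-0.2 -0.8  1.   0.8 -2.5 -0.7  2.2]
grasp rel tcp [-0.00080764 -0.00100224 -0.04602904]
```

Run:
```python
from h import *
import pickle
s1=pickle.load(open("w1.pkl","rb")); s2=pickle.load(open("w2.pkl","rb"))
M=np.array([[.093,.078,.064],[.093,-.078,.064],[-.093,.078,.076],[-.093,-.078,.076],[-.071,.078,.076],[-.071,-.078,.076]])
p1=np.array([[300,9],[498,6],[303,241],[479,241],[302,217],[479,216]],float)
p2=np.array([[213,252],[405,248],[212,227],[405,222]],float)
W=lambda x,P:P@Rz(x[2]).T+[x[0],x[1],0]
f2=lambda x:(proj(s2,W(x,M[2:]))-p2).ravel(); f1=lambda x:(proj(s1,W(x,M))-p1).ravel()
a=least_squares(f2,[.49,.2,.19]); print(a.x,np.round(a.fun,1))
a=least_squares(lambda x:np.r_[f1(x),f2(x)],[.49,.2,.19]); print(a.x,np.round(a.fun,1)); B=a.x; np.save("B.npy",B)
w=lambda x,y,z:Rz(B[2])@np.array([x,y,z])+[B[0],B[1],0]
Y=np.degrees(B[2]); c=lambda x,z:w(x+.0561,.001,z+.1107)
f=(ctrl.get_obs()["tool_pos"],ctrl.get_obs()["orientation"][2])
f=go([.48,-.03,.27],-1,f); f=go([.49,.1,.27],6,f); f=go(c(-.055,.14),Y,f); f=go(c(-.060,.07),Y,f)
```

```text
[0.4894167  0.19904547 0.18932503] [-0.   0.7  0.5  0.2 -2.1 -0.5  1.6 -0.1]
[0.48887947 0.19913189 0.19399618] [-2.1 -1.7  1.9 -0.  -1.   0.1 -1.3 -0.5 -0.5  0.   1.6  0.4  0.4  1.7
  0.8  0.4 -1.8  0.6  1.8  0.1]
shift [-0.0225, -0.1841, -0.0059] turn -0.0751 | mm [ -18.  -147.3   -4.7] deg -6.75
shift [0.0097, -0.1627, 0.0] turn -0.0778 | mm [   7.7 -130.2    0. ] deg -7
shift [0.0128, -0.1248, 0.0241] turn -0.0568 | mm [ 10.3 -99.8  19.3] deg -5.12
shift [-0.0062, 0.0, 0.0875] turn -0.0 | mm [-5.  0. 70.] deg -0.0
```

Request:
send_rows([
  [[-0.003,-0.025,-0.006],-0.01],
  [[-0.008,-0.065,-0.006],-0.026],
  [[-0.013,-0.105,-0.006],-0.044],
  [[-0.018,-0.145,-0.006],-0.06],
  [[-0.0225,-0.184,-0.006],-0.075],
])

```text
clock: 10.23
tool_pos: [0.48, -0.0289, 0.2704]
orientation: [180.0, 0.1, -1.0]
force: [0.6, -0.3, -1.9]
opening: 0.07
gripper_force: 30.0
```

Request:
send_rows([
  [[0.002,-0.035,0],-0.017],
  [[0.004,-0.07,0],-0.034],
  [[0.006,-0.105,0],-0.05],
  [[0.008,-0.135,0],-0.065],
  [[0.01,-0.163,0],-0.078],
])

```text
clock: 10.65
tool_pos: [0.4904, 0.1016, 0.2704]
orientation: [180.0, 0.1, 6.1]
force: [-0.1, -0.7, -0.7]
opening: 0.0697
gripper_force: 30.0
```

Request:
send_rows([
  [[0.004,-0.035,0.008],-0.014],
  [[0.007,-0.07,0.016],-0.03],
  [[0.01,-0.1,0.024],-0.045],
  [[0.013,-0.12,0.024],-0.057],
  [[0.013,-0.125,0.024],-0.057],
])

```text
clock: 11.07
tool_pos: [0.4906, 0.2026, 0.2509]
orientation: [179.9, 0.1, 11.3]
force: [0.8, 0.2, -0.3]
opening: 0.0697
gripper_force: 30.0
```

Request:
send_rows([
  [[0,0,0],0],
  [[0,0,0],0],
  [[0,0,0],0],
  [[0,0,0],0],
  [[0,0,0],0],
])

```text
clock: 11.48
tool_pos: [0.4907, 0.1998, 0.2522]
orientation: [-180.0, -0.0, 11.1]
force: [-0.1, 1.8, -0.7]
opening: 0.0698
gripper_force: 30.0
```

```bash
cat >> h.py <<'E'
def box():
    B=np.load("B.npy"); return B,(lambda x,y,z:Rz(B[2])@np.array([x,y,z])+[B[0],B[1],0]),np.degrees(B[2])
def bx():
    B,_,_=box(); o=ctrl.get_obs(); print("tcp box",np.round((Rz(-B[2])@(o["tool_pos"]-[B[0],B[1],0]))*1e3,1),"F box",np.round(Rz(-B[2])@o["force"],1),"dyaw",round(o["orientation"][2]-np.degrees(B[2]),2))
E
python3 - <<'E'
from h import *
st(); bx(); B,w,Y=box()
c=lambda x,z:w(x+.0561,.001,z+.1107)
go(c(-.060,.07),Y)
s=ctrl.snapshot("wrist"); save(s,"wrist6")
for k in ctrl.cut_out(s,"cover")[:1]:
    m=k["pixels"].astype(np.uint8); ys,xs=m.nonzero(); print(k["conf"],xs.min(),xs.max(),ys.min(),ys.max())
    for r in (111,195,279):
        q=xs[ys==r]; print(r,q.min(),q.max(),end="; ")
E
```

```text
{'clock': 11.4833, 'tool_pos': [0.4907, 0.1998, 0.2522], 'orientation': [-179.9884, -0.0183, 11.0849], 'force': [-0.0521, 1.7611, -0.7058], 'opening': 0.0698, 'gripper_force': 29.9992}
tcp box [  1.9   0.3 252.2] F box [ 0.3  1.7 -0.7] dyaw -0.03
shift [-0.0072, -0.0009, 0.0893] turn -0.0003 | mm [-5.8 -0.7 71.5] deg -0.03
0.68 121 530 99 316
111 121 530; 195 157 493; 279 193 456;
```

View pics/wrist6.png

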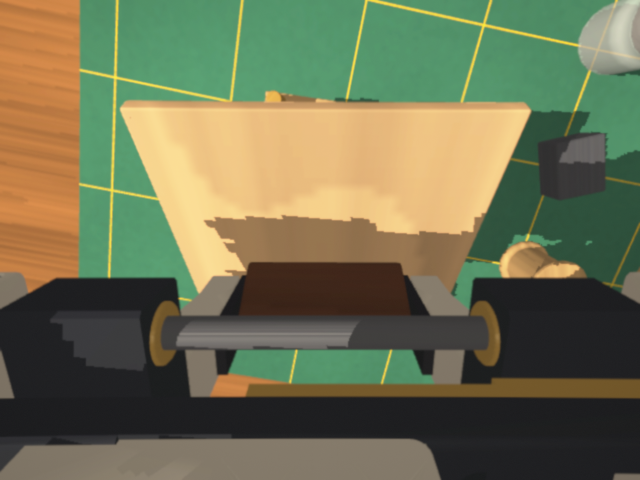

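Request:
send_rows([
  [[-0.002,-0.001,0.02],0],
  [[-0.004,-0.001,0.045],0],
  [[-0.007,-0.001,0.07],0],
  [[-0.007,-0.001,0.085],0],
  [[-0.007,-0.001,0.0895],0],
])

```text
clock: 12.0
tool_pos: [0.484, 0.1994, 0.1783]
orientation: [179.9, 0.2, 11.1]
force: [-0.5, -0.3, -1.5]
opening: 0.0701
gripper_force: 30.0
```

Request:
send_rows([
  [[0,0,0.004],0],
  [[0,0,0.008],0],
  [[0,0,0.012],0],
  [[0,0,0.014],0],
  [[0,0,0.014],0],
])

```text
clock: 12.42
tool_pos: [0.4851, 0.2004, 0.1692]
orientation: [-180.0, -0.0, 11.1]
force: [-0.1, -0.9, -0.8]
opening: 0.0698
gripper_force: 30.0
```

Run:
```python
from h import *
st(); bx(); B,w,Y=box()
c=lambda x,z:w(x+.0561,.001,z+.1107)
go(c(-.060,.0585),Y);go(c(-.076,.0585),Y)
```

```text
{'clock': 12.4167, 'tool_pos': [0.4851, 0.2004, 0.1692], 'orientation': [-179.9894, -0.0178, 11.1495], 'force': [-0.1414, -0.929, -0.7775], 'opening': 0.0698, 'gripper_force': 29.9991}
tcp box [ -3.5   1.9 169.2] F box [-0.3 -0.9 -0.8] dyaw 0.03
shift [-0.0005, 0.0012, 0.0] turn 0.0004 | mm [-0.4  0.9  0. ] deg 0.03
shift [-0.0205, 0.0012, 0.0] turn 0.0004 | mm [-16.4   0.9   0. ] deg 0.03
```

Request:
send_rows([
  [[-0.004,0.001,0],0],
  [[-0.008,0.001,0],0],
  [[-0.012,0.001,0],0],
  [[-0.016,0.001,0],0],
  [[-0.02,0.001,0],0],
])

```text
clock: 12.83
tool_pos: [0.469, 0.1964, 0.1693]
orientation: [-180.0, -0.0, 11.2]
force: [-0.4, 0.5, -0.8]
opening: 0.0696
gripper_force: 30.0
```

Request:
send_rows([
  [[0,0,0.001],0],
  [[0,0,0.002],0],
  [[0,0,0.003],0],
  [[0,0,0.003],0],
  [[0,0,0.003],0],
])

```text
clock: 13.25
tool_pos: [0.4697, 0.1966, 0.167]
orientation: [-180.0, -0.0, 11.2]
force: [0.4, 0.5, 3.5]
opening: 0.0698
gripper_force: 30.0
```

Run:
```python
from h import *
st(); bx()
```

```text
{'clock': 13.25, 'tool_pos': [0.4697, 0.1966, 0.167], 'orientation': [-179.9992, -0.0266, 11.1618], 'force': [0.4292, 0.489, 3.5237], 'opening': 0.0698, 'gripper_force': 30.0}
tcp box [-19.3   1.2 167. ] F box [0.5 0.4 3.5] dyaw 0.05
```

Request:
send_rows([
  [[0.0015,0,0.003],0],
  [[0.003,0,0.006],0],
  [[0.005,0,0.0095],0],
  [[0.007,0,0.013],0],
  [[0.007,0,0.013],0],
])

```text
clock: 13.67
tool_pos: [0.4769, 0.1984, 0.1571]
orientation: [-180.0, -0.2, 11.2]
force: [3.0, 0.1, 5.9]
opening: 0.0693
gripper_force: 30.0
```

```bash
cat >> h.py <<'E'
def tilt():
    s=ctrl.snapshot("wrist"); o=ctrl.get_obs(); yaw=np.radians(o["orientation"][2]); T=o["tool_pos"]
    ds=[d for d in ctrl.cut_out(s,"cover") if abs(d["xy"][0]-.5)<.15]
    if not ds: print("no cover mask"); return
    ys,xs=ds[0]["pixels"].nonzero(); r0=ys.min(); rows=[r for r in range(r0+8,262,6) if (ys==r).any()]
    L=np.array([xs[ys==r].min() for r in rows]); Rr=np.array([xs[ys==r].max() for r in rows]); rows=np.array(rows)
    wr=rows[np.argmax(Rr-L)]; k=rows>=wr; rows,L,Rr=rows[k],L[k],Rr[k]
    def f(x):
        # x: theta, y offset, pivot h'
        o_=np.array([.0012-0,x[1],-.0495])+np.array([0,0,0]); piv=np.array([.0135-x[2]*np.sin(.515),x[1],-.0713+x[2]*np.cos(.515)])
        P=lambda M:((M-[0,0,x[2]])@Ry(-x[0]).T+piv)@Rz(yaw+x[3]).T+T
        r=[]
        for sg,c in((1,L),(-1,Rr)):
            q=proj(s,P(np.c_[np.linspace(-.08,.08,80),np.full(80,.064*sg),np.full(80,.006)])); i=np.argsort(q[:,1])
            r.append(np.interp(rows,q[i,1],q[i,0])-c)
        q=proj(s,P(np.array([[.08,0,.006]]))); r.append([(q[0,1]-r0-3)*2,(x[2]-.025)*300])
        return np.concatenate(r)
    r=least_squares(f,[.3,0,.025,0],loss="soft_l1"); print("theta",np.round(np.degrees(r.x[0]),1),"y",np.round(r.x[1]*1e3,1),"h",np.round(r.x[2]*1e3,1),"dyaw",np.round(np.degrees(r.x[3]),2),"toprow",r0,"width",Rr[0]-L[0],"cost",round(r.cost,1))
E
python3 - <<'E'
from h import *
st(); bx(); tilt()
E
```

```text
{'clock': 13.6667, 'tool_pos': [0.4769, 0.1984, 0.1571], 'orientation': [-179.9593, -0.2128, 11.1971], 'force': [3.0118, 0.099, 5.8501], 'opening': 0.0693, 'gripper_force': 29.997}
tcp box [-11.9   1.6 157.1] F box [ 3.  -0.5  5.9] dyaw 0.08
theta 20.1 y -0.4 h 15.8 dyaw -0.14 toprow 95 width 372 cost 16.0
```

Request:
send_rows([
  [[0.001,0,0.004],0],
  [[0.0025,0,0.008],0],
  [[0.0045,0,0.012],0],
  [[0.0065,0,0.0155],0],
  [[0.0065,0,0.0155],0],
])

```text
clock: 14.18
tool_pos: [0.4821, 0.1997, 0.1446]
orientation: [-179.9, -0.2, 11.2]
force: [4.1, 1.8, 5.2]
opening: 0.0697
gripper_force: 30.0
```

Run:
```python
from h import *
bx(); tilt(); B,w,Y=box(); go(w(-.004,.001,.1305),Y); go(w(-.006,.001,.1375),Y)
```

```text
tcp box [ -6.6   1.9 144.6] F box [4.3 1.  5.2] dyaw 0.08
theta 10.4 y -0.2 h 21.0 dyaw -0.15 toprow 98 width 336 cost 9.5
shift [0.0043, 0.0008, 0.0176] turn 0.0006 | mm [ 3.4  0.7 14.1] deg 0.05
shift [0.0018, 0.0008, 0.0088] turn 0.0006 | mm [1.4 0.7 7.1] deg 0.05
```

Request:
send_rows([
  [[0.001,0.001,0.003],0],
  [[0.0015,0.001,0.006],0],
  [[0.0025,0.001,0.009],0],
  [[0.0035,0.001,0.012],0],
  [[0.0035,0.001,0.012],0],
])

```text
clock: 14.7
tool_pos: [0.4832, 0.1986, 0.1342]
orientation: [-180.0, -0.0, 11.2]
force: [2.6, 2.7, 4.5]
opening: 0.0701
gripper_force: 30.0
```

Run:
```python
from h import *
bx(); tilt()
```

```text
tcp box [ -5.6   0.6 134.2] F box [3.1 2.2 4.5] dyaw 0.04
theta 3.3 y -0.4 h 24.2 dyaw -0.03 toprow 104 width 314 cost 5.0
```

Request:
send_rows([
  [[0.001,0,0.001],0],
  [[0.002,0,0.002],0],
  [[0.0025,0,0.003],0],
  [[0.003,0,0.004],0],
  [[0.003,0,0.0045],0],
])

```text
clock: 15.22
tool_pos: [0.4846, 0.1983, 0.1302]
orientation: [180.0, 0.1, 11.1]
force: [-2.3, 0.8, 3.5]
opening: 0.0696
gripper_force: 30.0
```

Run:
```python
from h import *
bx(); tilt()
```

```text
tcp box [ -4.4   0.  130.2] F box [-2.1  1.3  3.5] dyaw 0.02
theta 0.0 y -0.6 h 24.3 dyaw -0.08 toprow 106 width 306 cost 3.9
```

Request:
send_rows([
  [[0,0,0.001],0],
  [[0,0,0.0015],0],
  [[0,0,0.0015],0],
  [[0,0,0.0015],0],
  [[0,0,0.0015],0],
])

```text
clock: 15.73
tool_pos: [0.4847, 0.1983, 0.1301]
orientation: [180.0, 0.1, 11.2]
force: [-6.3, -0.0, 13.1]
opening: 0.0694
gripper_force: 30.0
```

Run:
```python
from h import *
bx(); tilt(); print(ctrl.get_obs()["moment"])
```

```text
tcp box [ -4.3  -0.  130.1] F box [-6.2  1.2 13.1] dyaw 0.04
theta 0.1 y -0.6 h 25.0 dyaw -0.07 toprow 107 width 305 cost 4.5
[-0.07319213  2.70872757 -0.09456948]
```

Request:
send_rows([
  [[-0.001,0,-0.0005],0],
  [[-0.001,0,-0.001],0],
  [[-0.001,0,-0.001],0],
  [[-0.001,0,-0.001],0],
  [[-0.001,0,-0.001],0],
])

```text
clock: 16.25
tool_pos: [0.4846, 0.1984, 0.1302]
orientation: [180.0, 0.0, 11.2]
force: [0.9, -2.2, 2.5]
opening: 0.0694
gripper_force: 30.0
```

Run:
```python
from h import *
bx(); tilt()
```

```text
tcp box [-4.400e+00  1.000e-01  1.302e+02] F box [ 0.4 -2.4  2.5] dyaw 0.05
theta 0.4 y -0.7 h 24.2 dyaw 0.0 toprow 106 width 306 cost 5.5
```

Request:
send_rows([
  [[0,0,0],0],
  [[0,0,0],0],
  [[0,0,0],0],
  [[0,0,0],0],
  [[0,0,0],0],
], gripper=0.9)

```text
clock: 16.77
tool_pos: [0.4844, 0.1987, 0.1302]
orientation: [-180.0, 0.0, 11.2]
force: [0.1, -0.9, 1.0]
opening: 0.0788
gripper_force: 0.0
```

Request:
send_rows([
  [[0,0,-0.02],0],
  [[0,0,-0.06],0],
  [[0,0,-0.11],0],
  [[-0.03,0,-0.16],0],
  [[-0.07,0,-0.2],0],
])

```text
clock: 17.18
tool_pos: [0.4362, 0.1894, 0.2863]
orientation: [-180.0, -0.1, 11.1]
force: [0.7, 1.9, 1.6]
opening: 0.0792
gripper_force: 0.0
```

Request:
send_rows([
  [[-0.02,0,0],0],
  [[-0.02,0,0],0],
  [[-0.02,0,0],0],
  [[-0.02,0,0],0],
  [[-0.02,0,0],0],
])

```text
clock: 17.6
tool_pos: [0.4199, 0.1859, 0.2836]
orientation: [180.0, 0.1, 11.1]
force: [-0.1, -0.2, 0.0]
opening: 0.0788
gripper_force: 0.0
```

Run:
```python
from h import *
import pickle
st(); bx()
s=ctrl.snapshot("wrist"); pickle.dump(s,open("w7.pkl","wb")); B,w,Y=box()
pr=lambda *a:np.round(proj(s,w(*a))[0]).tolist()
print("pred cover far corners",pr(.08,.064,.062),pr(.08,-.064,.062),"lip in",pr(-.071,.064,.076),"far wall out",pr(.093,0,.064),"bar top",pr(0,.035,.092),pr(0,-.035,.092),"pivot",pr(.089,0,.071))
for t in("cover","box","button","button_nub","cover_handle","tin"):
  for d in ctrl.cut_out(s,t)[:2]:
    ys,xs=d["pixels"].nonzero(); print(t,round(d["conf"],2),np.round(d["xy"]*np.array([640,480])),xs.min(),xs.max(),ys.min(),ys.max())
im=s["color"].astype(int)
u0=np.array(proj(s,w(.105,-.03,.064))[0]); u1=np.array(proj(s,w(-.1,-.03,.064))[0])
u0=np.array(proj(s,w(.105,-.045,.064))[0])
for X in np.arange(.104,.05,-.002):
    p=proj(s,w(X,-.045,.064))[0].astype(int); 
    if p[1]>=0: print(round(X*1e3),im[p[1],p[0]].tolist(),end=" ")
```

```text
{'clock': 17.6, 'tool_pos': [0.4199, 0.1859, 0.2836], 'orientation': [179.9535, 0.0558, 11.1457], 'force': [-0.147, -0.2426, 0.002], 'opening': 0.0788, 'gripper_force': 0.0}
tcp box [-70.3   0.3 283.6] F box [-0.2 -0.2  0. ] dyaw 0.03
pred cover far corners [240.0, 23.0] [407.0, 23.0] lip in [248.0, 219.0] far wall out [324.0, 3.0] bar top [277.0, 132.0] [370.0, 132.0] pivot [324.0, 6.0]
cover 0.55 [324. 118.] 242 407 26 218
box 0.66 [247. 125.] 220 427 0 243
button 0.52 [536. 193.] 494 578 163 222
button 0.17 [325. 118.] 241 408 24 218
button_nub 0.87 [308.   3.] 267 335 0 16
cover_handle 0.82 [326. 121.] 241 408 25 218
cover_handle 0.51 [538. 191.] 494 578 163 222
94 [89, 149, 107] 92 [122, 76, 47] 90 [123, 71, 46] 88 [125, 73, 46] 86 [127, 75, 47] 84 [118, 70, 44] 82 [62, 39, 26] 80 [61, 38, 26] 78 [97, 69, 45] 76 [249, 217, 145] 74 [249, 218, 147] 72 [249, 218, 146] 70 [249, 218, 146] 68 [249, 218, 147] 66 [249, 217, 146] 64 [249, 217, 146] 62 [249, 217, 146] 60 [248, 216, 145] 58 [249, 216, 145] 56 [248, 216, 145] 54 [248, 216, 146] 52 [249, 217, 145]
```

Request:
send_rows([
  [[0.04,-0.015,0],0],
  [[0.08,-0.03,0],0],
  [[0.1,-0.03,0],0],
  [[0.1,-0.03,0],0],
  [[0.1,-0.03,0],0],
], gripper=0.4)

```text
clock: 18.37
tool_pos: [0.4938, 0.2248, 0.2832]
orientation: [179.9, 0.1, 11.1]
force: [-0.2, -0.2, 0.1]
opening: 0.0511
gripper_force: 0.0
```

Request:
send_rows([
  [[0,0,0],0],
  [[0,0,0],0],
  [[0,0,0],0],
  [[0,0,0],0],
  [[0,0,0],0],
])

```text
clock: 18.78
tool_pos: [0.4931, 0.2248, 0.2846]
orientation: [-180.0, -0.0, 11.2]
force: [0.7, 0.5, 0.1]
opening: 0.0351
gripper_force: 0.0
```

Run:
```python
from h import *
import pickle
st(); bx()
s=ctrl.snapshot("wrist"); pickle.dump(s,open("w8.pkl","wb")); B,w,Y=box()
tob=lambda p:Rz(-B[2])@(p-[B[0],B[1],0])
for a in(-.45,-.25,-.05): print(a,np.round(proj(s,w(.089-.032*np.sin(a),.032*np.cos(a),.1))[0]))
print("pivot",np.round(proj(s,w(.089,0,.071))[0]))
for t in("button","button_nub"):
  for d in ctrl.cut_out(s,t)[:2]:
    ys,xs=d["pixels"].nonzero(); print(t,round(d["conf"],2),np.round(d["xy"]*np.array([640,480])),xs.min(),xs.max(),ys.min(),ys.max(),tob(atz(s,*(np.array(d["xy"])*[640,480]),.08)))
# ascii-ish classification around
p=proj(s,w(.09,.02,.08))[0].astype(int); im=cv2.cvtColor(s["color"],cv2.COLOR_RGB2HSV)
x0,y0=p-[45,30]
for r in range(y0,y0+60,2): print(r,"".join("ABCDEFGHIJ"[min(9,int(im[r,c,2])//26)] if not 35<im[r,c,0]<90 else "." for c in range(x0,x0+90,2)))
print(x0)
```

```text
{'clock': 18.7833, 'tool_pos': [0.4931, 0.2248, 0.2846], 'orientation': [-179.9722, -0.0388, 11.1681], 'force': [0.7314, 0.4508, 0.0715], 'opening': 0.0351, 'gripper_force': 0.0}
tcp box [  9.1  24.3 284.6] F box [0.8 0.3 0.1] dyaw 0.05
-0.45 [317.  99.]
-0.25 [314. 108.]
-0.05 [313. 117.]
pivot [354. 120.]
button 0.77 [337. 115.] 301 364 105 128 [0.09259867 0.01434585 0.08      ]
button 0.28 [347. 208.] 277 430 134 302 [0.01863073 0.00503587 0.08      ]
button_nub 0.62 [335. 115.] 302 364 104 128 [0.09203282 0.01588136 0.08      ]
88 .............................................
90 .............................................
92 ............................................I
94 ............................................J
96 ............................................J
98 ............................................J
100 ...........................................HI
102 ...........................................IH
104 ...........................................J.
106 ..........JJJIIIH..........................J.
108 .........HJJJJJJJIGGHG.....................I.
110 .........HJJJJ
[... 235 characters left out ...]
 FFFFFEEEFHIIIJIHHJIGGHJJJJIIIIJJJJJJJJHJGCCEF
122 FFFFFFFFFFFFFFGGHIIIIJJJJJJJJJJJJJJJJJHJFCCEF
124 FFFFFFFFFFFFFFFFFFFFFGGHIIIIJJJJJJJJIJHJECDFF
126 FFEEEEEEEEEEEFFFFFFFFFFFFFFFGGHIIIJJIJJIDDDFF
128 EEDDDDDDDDDCCDDDDDDDDEFEFEFFFFFFFFFFGHIHEEEEE
130 FEDCCCCCCCCCCCCCCCCCCEFFEEEEEEFFFEEEEEEEFFEEE
132 FFDDDDDDDDDCDDDDDDDDDDEEEDDDDDDEEECDDDDEEEEDD
134 JJJJIIIIIIIIIIIIIIIIIHHHHHHHHHHHHHHHHHHHHGGGG
136 JJJJJJJJJJJJJJJJJJJJJJJJJJJJJJJJJJJJJJJJJJJJJ
138 JJJJJJJJJJJJJJJJJJJJJJJJJJJJJJJJJJJJJJJJJJJJJ
140 JJJJJJJJJJJJJJJJJJJJJJJJJJJJJJJJJJJJJJJJJJJJJ
142 JJJJJJJJJJJJJJJJJJJJJJJJJJJJJJJJJJJJJJJJJJJJJ
144 JJJJJJJJJJJJJJJJJJJJJJJJJJJJJJJJJJJJJJJJJJJJJ
146 JJJJJJJJJJJJJJJJJJJJJJJJJJJJJJJJJJJJJJJJJJJJJ
284
```

Run:
```python
from h import *
import pickle
s=pickle.load(open("w8.pkl","rb")); B,w,Y=box()
tob=lambda p:Rz(-B[2])@(p-[B[0],B[1],0])
n=tob(atz(s,310,112.5,.1)); pv=tob(atz(s,355,119,.074)); print(n,pv,np.arctan2(-(n[0]-.089),n[1]))
a=-.15; q=w(.089-.032*np.sin(a),.032*np.cos(a),.095+.047); print("target",q); f=go(q+[0,0,.04],Y); go(q,Y,f)
```

```text
[0.09352092 0.03423108 0.1       ] [ 0.08954671 -0.00051796  0.074     ] -0.13131056870183108
target [0.57480256 0.24825849 0.142     ]
shift [0.1057, -0.009, 0.128] turn 0.0005 | mm [ 84.5  -7.2 102.4] deg 0.05
shift [0.0, 0.0, 0.05] turn -0.0 | mm [ 0.  0. 40.] deg -0.0
```

Request:
send_rows([
  [[0.04,-0.006,0.04],0],
  [[0.085,-0.009,0.085],0],
  [[0.105,-0.009,0.12],0],
  [[0.105,-0.009,0.128],0],
  [[0.105,-0.009,0.128],0],
], gripper=0.4)

```text
clock: 19.35
tool_pos: [0.5737, 0.2471, 0.1773]
orientation: [179.8, 0.4, 11.1]
force: [-0.4, -0.1, 0.7]
opening: 0.0352
gripper_force: 0.0
```

Request:
send_rows([
  [[0,0,0.01],0],
  [[0,0,0.02],0],
  [[0,0,0.035],0],
  [[0,0,0.048],0],
  [[0,0,0.05],0],
])

```text
clock: 19.77
tool_pos: [0.5732, 0.2477, 0.1403]
orientation: [180.0, 0.1, 11.2]
force: [-0.4, 0.2, -0.2]
opening: 0.0352
gripper_force: 0.0
```

Run:
```python
from h import *
st(); bx(); B,w,Y=box()
go(w(.0937,.0317,.142),Y)
```

```text
{'clock': 19.7667, 'tool_pos': [0.5732, 0.2477, 0.1403], 'orientation': [179.9785, 0.0988, 11.1529], 'force': [-0.4149, 0.1555, -0.2315], 'opening': 0.0352, 'gripper_force': 0.0}
tcp box [ 92.1  31.4 140.3] F box [-0.4  0.2 -0.2] dyaw 0.04
shift [0.002, -0.0004, -0.0021] turn 0.0004 | mm [ 1.6 -0.3 -1.7] deg 0.04
```

Request:
send_rows([
  [[0.002,0,-0.002],0],
  [[0.002,0,-0.002],0],
  [[0.002,0,-0.002],0],
  [[0.002,0,-0.002],0],
  [[0.002,0,-0.002],0],
], gripper=0.05)

```text
clock: 20.18
tool_pos: [0.5763, 0.2492, 0.144]
orientation: [-179.9, -0.1, 11.2]
force: [-0.6, 1.0, -1.0]
opening: 0.0094
gripper_force: 30.0
```

Run:
```python
from h import *
st(); bx()
```

```text
{'clock': 20.1833, 'tool_pos': [0.5763, 0.2492, 0.144], 'orientation': [-179.9165, -0.0949, 11.1507], 'force': [-0.6285, 1.036, -1.0461], 'opening': 0.0094, 'gripper_force': 30.0086}
tcp box [ 95.5  32.3 144. ] F box [-0.4  1.1 -1. ] dyaw 0.04
```

Request:
send_rows([
  [[-0.0075,0,0],0],
  [[-0.0155,0.001,0],0],
  [[-0.023,0.0035,0],0],
  [[-0.031,0.0085,0],0],
  [[-0.037,0.015,0],0],
])

```text
clock: 20.6
tool_pos: [0.5486, 0.2347, 0.1442]
orientation: [-179.7, -0.2, 11.2]
force: [-17.0, 21.2, 6.1]
opening: 0.0088
gripper_force: 30.0
```

Run:
```python
from h import *
st(); bx()
```

```text
{'clock': 20.6, 'tool_pos': [0.5486, 0.2347, 0.1442], 'orientation': [-179.6604, -0.1751, 11.1952], 'force': [-17.0432, 21.2448, 6.0825], 'opening': 0.0088, 'gripper_force': 30.0029}
tcp box [ 65.5  23.4 144.2] F box [-12.6  24.1   6.1] dyaw 0.08
```

Request:
send_rows([
  [[-0.001,-0.001,0],0],
  [[-0.0015,-0.0015,0],0],
  [[-0.0015,-0.0015,0],0],
  [[-0.0015,-0.0015,0],0],
  [[-0.0015,-0.0015,0],0],
])

```text
clock: 21.02
tool_pos: [0.5472, 0.2337, 0.1441]
orientation: [-179.8, -0.1, 11.2]
force: [-8.5, 8.5, 3.7]
opening: 0.0094
gripper_force: 30.0
```

Run:
```python
from h import *
st(); bx()
```

```text
{'clock': 21.0167, 'tool_pos': [0.5472, 0.2337, 0.1441], 'orientation': [-179.844, -0.0591, 11.1944], 'force': [-8.5135, 8.5101, 3.6726], 'opening': 0.0094, 'gripper_force': 30.0009}
tcp box [ 63.9  22.7 144.1] F box [-6.7 10.   3.7] dyaw 0.08
```

Request:
send_rows([
  [[-0.004,0.006,0],0],
  [[-0.007,0.0115,0],0],
  [[-0.0085,0.017,0],0],
  [[-0.0095,0.0225,0],0],
  [[-0.0095,0.0225,0],0],
])

```text
clock: 21.43
tool_pos: [0.5422, 0.2131, 0.1438]
orientation: [-179.9, 0.1, 11.2]
force: [-9.4, 4.4, 5.9]
opening: 0.0091
gripper_force: 30.0
```

Run:
```python
from h import *
st(); bx()
```

```text
{'clock': 21.4333, 'tool_pos': [0.5422, 0.2131, 0.1438], 'orientation': [-179.9312, 0.0867, 11.1787], 'force': [-9.4239, 4.4001, 5.9102], 'opening': 0.0091, 'gripper_force': 30.0013}
tcp box [ 55.    3.5 143.8] F box [-8.4  6.1  5.9] dyaw 0.06
```

Request:
send_rows([
  [[-0.0007,0.002,0],0],
  [[-0.0007,0.004,0],0],
  [[-0.0007,0.004,0],0],
  [[-0.0007,0.004,0],0],
  [[-0.0007,0.004,0],0],
])

```text
clock: 21.85
tool_pos: [0.5427, 0.2101, 0.1438]
orientation: [-179.9, 0.1, 11.2]
force: [-7.8, 4.8, 5.9]
opening: 0.0091
gripper_force: 30.0
```

Run:
```python
from h import *
bx()
```

```text
tcp box [ 54.9   0.4 143.8] F box [-6.8  6.2  5.9] dyaw 0.06
```

Request:
send_rows([
  [[0,0,0],0],
  [[0,0,0],0],
  [[0,0,0],0],
  [[0,0,0],0],
  [[0,0,0],0],
], gripper=0.35)

```text
clock: 22.27
tool_pos: [0.544, 0.2093, 0.1434]
orientation: [180.0, 0.0, 11.1]
force: [0.2, -0.3, -0.1]
opening: 0.03
gripper_force: 0.0
```

Request:
send_rows([
  [[0,0,-0.03],0],
  [[0,0,-0.07],0],
  [[-0.03,0,-0.11],0],
  [[-0.08,0,-0.15],0],
  [[-0.11,0,-0.17],0],
])

```text
clock: 22.68
tool_pos: [0.4572, 0.1922, 0.2808]
orientation: [-180.0, -0.0, 11.1]
force: [0.5, 0.8, 0.5]
opening: 0.0305
gripper_force: 0.0
```

Request:
send_rows([
  [[0,0,0],0],
  [[0,0,0],0],
  [[0,0,0],0],
  [[0,0,0],0],
  [[0,0,0],0],
])

```text
clock: 23.1
tool_pos: [0.4579, 0.1924, 0.2782]
orientation: [179.9, 0.1, 11.1]
force: [0.4, 0.3, 0.8]
opening: 0.0309
gripper_force: 0.0
```

Run:
```python
from h import *
import pickle
st(); bx()
s=ctrl.snapshot("wrist"); pickle.dump(s,open("w9.pkl","wb")); B,w,Y=box()
pr=lambda *a:np.round(proj(s,w(*a))[0],1).tolist()
print("pivot",pr(.089,0,.074),"nub top a=1.57",pr(.057,0,.1),"arm end",pr(.047,0,.071),"far corners cover",pr(.0775,.064,.062),pr(.0775,-.064,.062))
for t in("button","button_nub","cover"):
  for d in ctrl.cut_out(s,t)[:2]:
    ys,xs=d["pixels"].nonzero(); print(t,round(d["conf"],2),np.round(d["xy"]*np.array([640,480])),xs.min(),xs.max(),ys.min(),ys.max())
p=proj(s,w(.07,0,.08))[0].astype(int); im=cv2.cvtColor(s["color"],cv2.COLOR_RGB2HSV)
x0,y0=p-[40,50]; print(x0)
for r in range(max(0,y0),y0+84,2): print(r,"".join("ABCDEFGHIJKLMNOP"[min(15,int(im[r,c,1])//16)] if not 35<im[r,c,0]<90 else "." for c in range(x0,x0+80,2)))
```

```text
{'clock': 23.1, 'tool_pos': [0.4579, 0.1924, 0.2782], 'orientation': [179.9282, 0.1119, 11.1219], 'force': [0.4035, 0.326, 0.8451], 'opening': 0.0309, 'gripper_force': 0.0}
tcp box [-31.7  -0.6 278.2] F box [0.5 0.2 0.8] dyaw 0.01
pivot [322.2, 61.3] nub top a=1.57 [322.2, 105.1] arm end [322.4, 120.6] far corners cover [240.7, 79.9] [403.9, 79.9]
button 0.65 [323.  82.] 315 331 50 120
button_nub 0.98 [323.  83.] 315 331 50 120
cover 0.67 [324. 168.] 243 404 79 261
282
38 .................................K......
40 .................................K......
42 .................................K......
44 ................................HJ......
46 ................................IH......
48 ................................K.......
50 .................GGGGGGG........K.......
52 ................FHHHHHHHE.......K.......
54 ................FHHHHHHHF.......J.......
56 ................FHHIJJIHF......HH.......
58 HHHGGGGGGGGGGGGGHHJKKKKIH...GGGJHFFFFFFF
60 KKKKKKKKKKKKKKKJIHJKKKKJIJJJJJJJKKJJJKKJ
62 JJJJKKKKKKKKJJKJIHJJJKKJIJJJKKKKKKKKJKJJ
64 KKKKKKKKJKKKJKKJIHJKKKJIIJJJKKKKKKKKJJJJ
66 KKKKKKK
[... 532 characters left out ...]
GGGGGGHHHHHHHIHHHHHGGGGGGGGGG
92 FFGGGGGGGGGGGGGGGHHHHHHHIHHHHHGGGGGGGGGG
94 FFGGGGGGGGGGGGGGGHHHHHHHIHHHHGGGGGGGGGGG
96 FFGGGGGGGGGGGGGGGHHHHHHHIHHHHGGGGGGGGGGG
98 FFGGGGGGGGGGGGGGGHHIJJIHIHHHHGGGGGGGHGGG
100 FFGGGGGGGGGGGGGGGHJKKKKIIHHHHHHHHHGGHHHH
102 FFGGGGGGGGGGGGGGGIJKKKKKIHHHHHHHHHHHHHHH
104 FFGGGGGGGGGGGGGGGIKKKKKKIHHHHHHHHHHHHHHH
106 FFGGGGGGGGGGGGGGGIKKKKKKIHHHHHHHHHHHHHHH
108 FFGGGGGGGGGGGGGGGIKKKKKKIHHHHHHHHHHHHHHH
110 GGGGGGGGGGGGGGGGGHJKKKKJHHHHHHHHHHHHHHHH
112 GGGGGGGGGGGGGGGGGHHJKKJIIHHHHHHHHHHHHHHH
114 GGGGGGGGGGGGGGGGGHHHIHHHIHHHHHHHHHHHGGGG
116 GGGGGGGGGGGGGGGGGHHHHHHHIHHHHGGGGGGGGGGG
118 GFGGGGGGGGGGGGGGGHHHHHHHIHHHHGGGGGGGGGGG
120 GGGGGGGGGGGGGGGGGHHHHHHHHGHHGGGGGGGGGGGG
```

```bash
python3 -c "
from plant import ctrl
print(ctrl.close_job())"
```

```text
the job is handed in; nothing more can be done
None
```

I handed the job in at about 23 s of the 62 s allowed, and no result came back. By my own checks, the tin lies flat with its disc up, the cover is level and home under the lip, and the turn-button points straight over it. The last two I checked only by measuring pixels, as I had used all 10 picture views. I didn't move the spool, jar or weight, but took no final picture check of them.

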